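# Stand the otoscope in its desk charger

### The job

Put the otoscope back on charge: lift the thick-handled otoscope out of its sloping rest and stand it upright, fully home, in the desk charger with the wider conical well. Lower it in rather than dropping it, and leave the slim instrument leaning in the other rest.

Things in the scene. Friction and masses are not known exactly. Their poses are not given: they have to be found in the camera images.
- otoscope: Otoscope, 130 mm long, about 0.18 kg, leaning about 30 degrees towards its own -x. Origin: centre of its small end (foot); z runs up the handle. 0 to 50 mm: black cone, 10 mm across widening to 30; 50 to 105 mm: black cylinder of 30 mm, to be gripped 85 to 95 mm up; 105 to 130 mm: steel head of 30 mm, with a black ear cone, 18 mm thick, out along +x to 43 mm at 118 mm up.
- rest_oto: Blue plastic rest, fixed, in which the otoscope leans loose; 96 x 56 mm. Origin: centre of its underside, on the table; its top leans towards -x. The foot stands in a shallow pocket 8 mm above the table; the handle lies in a saddle reaching 66 mm up it, with 4 mm cheeks at its sides (y) no higher than the handle's axis. The otoscope lifts out freely, straight up or along its axis.
- wide_well (a point): Centre of the 32 mm mouth of the wide conical well, grey, in the top of a white round charger (fixed, 84 mm across, 66 mm high). Point 66 mm above the table. The well narrows to 9 mm, 57 mm down, matching the cone. Fully home, the foot lies 55 mm below this point, handle upright, facing any way. The other charger looks the same but its well is 20 mm across: too narrow, stays empty.
- slim: The slim instrument: black handle 18 mm across, 130 mm long, steel head 20 mm across, no ear cone. Origin at its foot, z axis up the handle. It leans about 30 degrees in the other blue rest and is to be left there.
Mind the look-alikes: they are no part of the job. Leave any red look-alike of the otoscope alone. Leave any red look-alike of the part that bears wide_well alone.

How it is judged:
On the way:
1. the otoscope, still gripped, has been lowered at least 30 mm into the wide well (z of otoscope in the frame of wide_well below -0.03 m and horizontal distance between otoscope and wide_well below 0.012 m and contact force between the fingers and otoscope above 1 N), for 0.1 s.
At the end, for the whole second after the job is handed in: The otoscope stands released and at rest in the wide well, upright within 10 degrees, its foot within 10 mm of the well's axis and at least 45 mm below the mouth (fully home is 55 mm); the slim instrument is within 30 mm of where it began (z of otoscope in the frame of wide_well below -0.045 m and horizontal distance between otoscope and wide_well below 0.01 m and angle between otoscope's own z axis and vertical below 0.175 rad and linear speed of otoscope below 0.03 m/s and distance of slim from where it was at the start of the episode below 0.03 m); the robot touches nothing.
It fails at once if the slim instrument is moved by more than 30 mm (distance of slim from where it was at the start of the episode above 0.03 m).
It also fails if it takes over 48 s, if anything falls off the work surface, if the arm or the gripper's body presses on something with over 40 N, if the wrist force passes 120 N, or if a joint passes its speed limit or range.

### The arm

A 6-joint arm with a two-finger parallel gripper is mounted at the origin on the work surface. World frame = base frame: x ahead of the robot, y to its left, z up, the work surface at z = 0. Lengths are in m, angles in rad, forces in N, time in s.
With the tool pointing down it reaches from about 0.275 to 0.725 m from the base axis. Payload 5.6 kg.
Tool frame: the origin (TCP) lies between the finger pads; the fingertips stand 14 mm ahead of it and the grasp point (between the pads) lies 5 mm behind it; z points along the fingers, y is the line along which they close (so a half turn about z gives the same grasp; the last joint's range is limited). The gripper opens to 85 mm and grips with 20 to 120 N. Pads are 22 mm wide; open, the fingers measure 114 mm over their backs; the gripper's body (76 mm by 85 mm) begins 54 mm behind the grasp point. The pads swing forward as they close: fully open they stand 13 mm farther back than shut.
Start: joints at [0.285, 0.255, 0.108, 0, -1.424, -0.285], TCP at [0.55, 0, 0.245] pointing down, gripper open.
Joint ranges: [-2.95, 2.95], [-1.21, 1.97], [-1.09, 1.5], [-2.87, 1.71], [-2.94, -0.07], [-3.05, 3.05]. Speed limits (rad/s): [2.57, 2.57, 3.14, 3.14, 3.14, 3.14].

### API

Orientations are given as a 3x3 rotation matrix whose columns are the frame's x, y, z axes.
In Python, from station import manip gives the robot as it stands.
- The arm moves only by the shell command python3 -m pendant 'ROWS' [FORCE]. ROWS is JSON, a list of rows, each an object of numbers: "grip": the opening, from -1 (shut) to 1 (fully open); "tx", "ty", "tz": the shift along the tool's x, y, z in mm; "yaw": the turn about the tool's z in degrees. A call has 1 to 12 rows; each row shifts and turns the commanded pose from where the row before left it, along the tool's axes as they then stand; what a row does not reach is not made up. A row lasts 1/10 s, in which the tool goes at most 50 mm and 8.59 degrees, less where a joint would pass 70% of its speed; a pose out of reach is approached as far as the arm can. A call is refused whole if a number of a shift passes 50 or a number of a turn 8.59, either way. A call with a gripper value outside its range is refused whole. The fingers move at their own pace and stop on an object; FORCE is the grip in N (left out, the last holds). Time passes only in rows, so rows that do not move let the fingers close. It gives the time, the measured TCP pose, the force, the opening and the grip force at its end, in the units of the state.
- manip.sense(): the state, without advancing time (a new reading comes with each control period).
- manip.get_image(name): name is "scene" or "side" or "wrist"; returns the picture (400x640x3 uint8, red, green, blue); there is no depth.
- manip.calibration(name): a dict with "K" (3x3 intrinsics, pixels), "world_from_camera" (4x4, takes a point from camera to world coordinates). Camera axes: x right, y down, z forward; pixel columns grow to the right and rows downward; lengths in m; the calibration is good to about 2 mm. A picture is of the moment at which its call begins: read the wrist's pose just before it. calibration takes no time and is no camera call; for the wrist camera it gives the pose at the moment of the call.
- manip.finish_job(): hands the job in; it is judged then, once.
The state is a dict: "time_s": time; "joint_pos": joint angles; "dq": joint speeds; "joint_efforts": joint torques, N m; "tool_pos": TCP position; "tcp_rot": TCP orientation; "wrist_force": force on the tool from outside, world axes, zero at the start; "moment": the same for the moment, N m; "finger_gap": finger opening in m; "grip_force": force on a finger pad.
Only numpy, scipy, OpenCV 4.12 (cv2) and the standard library are available. Lean on these libraries where they do the work, as an engineer would, in place of code of your own. Each camera call takes 0.05 s, during which the arm holds its last target. There are 200 camera calls.

## Working session

There is one attempt and no reset: what is moved stays moved. The work goes in short steps, Python scripts to look and compute and a shell command to move; the robot and the scene stay as the last step left them, time stands still between calls to the robot, and variables do not carry over. Pictures are saved under pics/ and viewed, at most 12 in all, crops included, and the job is handed in when it is done.

```bash
mkdir -p pics; python3 - <<'E'
from station import manip
import cv2,numpy as np
for n in("scene","side"):
    c=manip.calibration(n);print(n,np.round(c["K"],1).tolist(),np.round(c["world_from_camera"],3).tolist())
    cv2.imwrite(f"pics/{n}0.png",manip.get_image(n)[:,:,::-1])
print(manip.sense())
E
```

```text
scene [[439.9, 0.0, 319.2], [0.0, 439.9, 198.7], [0.0, 0.0, 1.0]] [[0.035, 0.791, -0.611, 1.291], [0.999, -0.02, 0.031, 0.064], [0.012, -0.612, -0.791, 1.085], [0.0, 0.0, 0.0, 1.0]]
side [[495.5, 0.0, 320.0], [0.0, 495.5, 196.5], [0.0, 0.0, 1.0]] [[0.932, -0.281, 0.23, 0.147], [-0.363, -0.701, 0.614, -0.805], [-0.011, -0.656, -0.755, 1.201], [0.0, 0.0, 0.0, 1.0]]
{'time_s': 0.1, 'joint_pos': array([ 2.84607165e-01,  2.55670730e-01,  1.07100984e-01, -4.15545715e-04,
       -1.42390030e+00, -2.84582127e-01]), 'dq': array([-1.69003709e-03, -1.61554940e-03,  1.43880972e-03,  8.04635548e-04,
        2.94687890e-04,  9.01354031e-05]), 'joint_efforts': array([-2.13976258e-03, -3.87604666e+01,  2.38473254e+01,  5.37796766e+00,
       -3.79605262e-03, -3.77010252e-06]), 'tool_pos': array([5.49567784e-01, 5.31291260e-05, 2.44483199e-01]), 'tcp_rot': array([[-3.60633823e-05, -9.99998517e-01, -1.72179566e-03],
       [-9.99999997e-01,  3.61932761e-05, -7.54097843e-05],
       [ 7.54719899e-05,  1.72179294e-03, -9.99998515e-01]]), 'wrist_force': array([-1.37235361,  0.38740985, -0.27897786]), 'moment': array([-0.0429352 ,  0.00542582, -0.00147591]), 'grip_force': 0.0, 'finger_gap': 0.08531995397803649}
```

View pics/scene0.png

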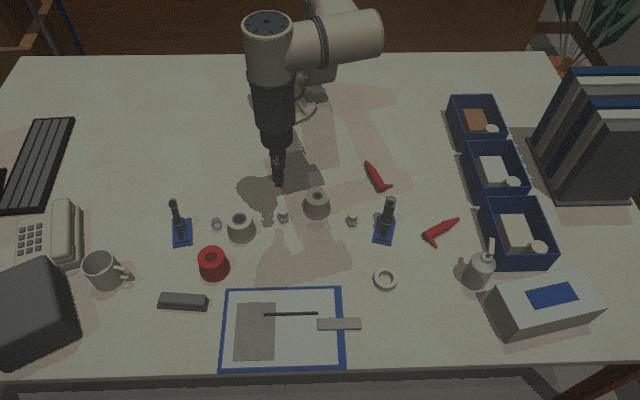

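View pics/side0.png

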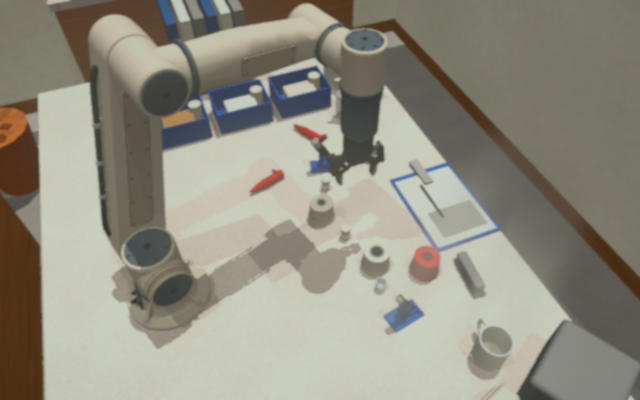

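The candidates are two blue rests, at scene (181,225) and (386,220), and two white chargers, at (241,224) and (317,203). There is also a red charger at (213,263) and two red otoscope look-alikes. I'll confirm in one enlarged crop.

```bash
python3 - <<'E'
import cv2,numpy as np
a=cv2.imread("pics/scene0.png")
f=lambda x0,y0:cv2.resize(a[y0:y0+75,x0:x0+100],None,fx=4,fy=4,interpolation=cv2.INTER_CUBIC)
i=np.vstack([np.hstack([f(135,185),f(335,185)]),np.hstack([f(200,180),f(275,180)])])
cv2.imwrite("pics/crop1.png",np.clip(255*(i/255.)**.6,0,255).astype('uint8'))
E
```

```text
(no output)
```

View pics/crop1.png

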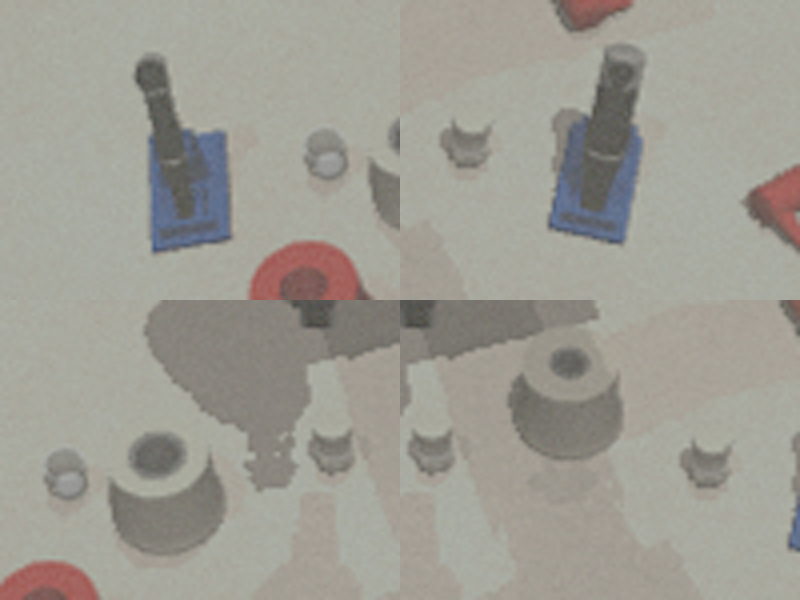

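The otoscope is the right one at about (388,210). It has the thick handle and an ear cone facing the camera. The slim instrument is the left one, at about (175,210). The wide well is in the left charger, with its mouth centre at (239.5,218.5), because its hole is about 60 px across against about 40 px for the other (enlarged). Next I'll fit the poses.

```bash
cat > h.py <<'E'
from station import manip
import numpy as np,cv2
from scipy.optimize import least_squares
def proj(c,P):
    T=np.linalg.inv(c["world_from_camera"]);q=(T[:3,:3]@np.atleast_2d(P).T).T+T[:3,3];q=(np.array(c["K"])@q.T).T
    return q[:,:2]/q[:,2:]
def plane(c,px,z):
    M=np.array(c["world_from_camera"]);d=M[:3,:3]@np.linalg.solve(c["K"],[px[0],px[1],1]);o=M[:3,3]
    return o+d*(z-o[2])/d[2]
E
python3 - <<'E'
from h import *
c=manip.calibration("scene")
print("well",plane(c,(239.5,218.5),.066),"narrow",plane(c,(317,195.5),.066))
cp=lambda x,y:(335+(x-400)/4,185+y/4)
obs=np.array([cp(619,89),cp(625,53),cp(549,227),cp(624,243)])
def f(p):
    x,y,a,dx=p;u=np.array([np.cos(a),np.sin(a),0]);v=np.array([-u[1],u[0],0]);o=np.array([x,y,.008])
    ax=-.5*u+np.array([0,0,.866]);r=np.array([x,y,0])+dx*u
    return (proj(c,[o+.105*ax,o+.13*ax,r+.048*u-.028*v,r+.048*u+.028*v])-obs).ravel()
s=least_squares(f,[.55,.2,0,0]);print(s.x,np.round(s.fun,1))
x,y,a,_=s.x;print("grasp95",x-.0475*np.cos(a),y-.0475*np.sin(a),.008+.0823)
E
```

```text
well [ 0.5682432  -0.12312954  0.066     ] narrow [0.49122046 0.09827758 0.066     ]
[ 0.61292298  0.28456017 -0.28350382 -0.0387793 ] [-0.2 -0.4  0.1  0.4 -0.1 -0.1  0.2  0.1]
grasp95 0.5673191248192878 0.29784693188215483 0.09029999999999999
```

```bash
python3 -m pendant '[{"tx":-50,"ty":-3},{"tx":-50,"ty":-3},{"tx":-50,"ty":-3},{"tx":-50,"ty":-3},{"tx":-49,"ty":-3},{"tx":-49,"ty":-3},{"yaw":0}]' 20; python3 -m pendant '[{"yaw":-8.2},{"yaw":-8.2},{"yaw":-8.2},{"yaw":-8.2},{"yaw":-8.2},{"yaw":-8.2},{"yaw":-8.2},{"yaw":-8.2},{"yaw":-8.2},{"yaw":0},{"yaw":0}]'
python3 - <<'E'
from h import *
print(manip.sense()["tool_pos"],manip.sense()["tcp_rot"].round(3).tolist())
c=manip.calibration("wrist");np.save("wc.npy",c["world_from_camera"])
print(c)
im=manip.get_image("wrist")[:,:,::-1]
cv2.imwrite("pics/w1.png",np.clip(255*(im/255.)**.6,0,255).astype('uint8'))
o=np.array([.613,.2846,.008]);a=-.2835;ax=np.array([-.5*np.cos(a),-.5*np.sin(a),.866])
print(proj(c,[o+t*ax for t in(0,.05,.095,.105,.13)]))
E
```

```text
[5.49567784e-01 5.31291260e-05 2.44483199e-01] [[-0.0, -1.0, -0.002], [-1.0, 0.0, -0.0], [0.0, 0.002, -1.0]]
{'K': array([[306.9108918 ,   0.        , 317.4175952 ],
       [  0.        , 306.9108918 , 201.80684828],
       [  0.        ,   0.        ,   1.        ]]), 'world_from_camera': array([[-9.99994280e-01, -3.43165761e-04, -3.36494401e-03,
         5.48794578e-01],
       [-1.41027805e-03,  9.46542640e-01,  3.22575638e-01,
        -8.30042476e-02],
       [ 3.07436607e-03,  3.22578538e-01, -9.46537709e-01,
         3.74083557e-01],
       [ 0.00000000e+00,  0.00000000e+00,  0.00000000e+00,
         1.00000000e+00]])}
[[273.94415197 353.5473297 ]
 [287.37382152 382.13625061]
 [301.72791006 412.69306367]
 [305.27111967 420.23580617]
 [314.78680473 440.49268341]]invalid input at $[0]: expected keys grip, tx, ty, tz, yaw
invalid input at $[0]: expected keys grip, tx, ty, tz, yaw
```

View pics/w1.png

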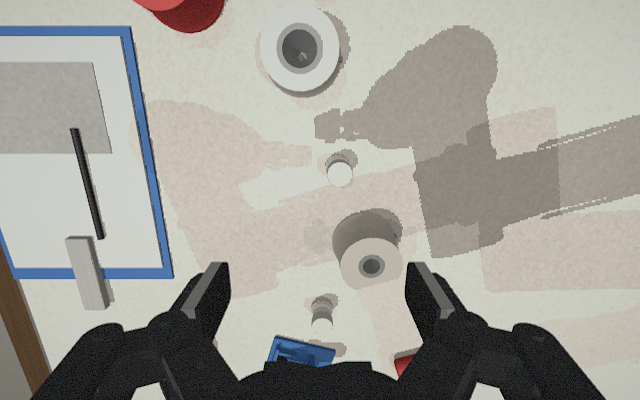

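All keys are needed in each row. The picture still helps: the wide well's mouth shows at wrist pixel (300,47), which I can use as a second measurement.

```bash
python3 -m pendant '[{"grip":1,"tx":-50,"ty":-3,"tz":0,"yaw":0},{"grip":1,"tx":-50,"ty":-3,"tz":0,"yaw":0},{"grip":1,"tx":-50,"ty":-3,"tz":0,"yaw":0},{"grip":1,"tx":-50,"ty":-3,"tz":0,"yaw":0},{"grip":1,"tx":-49,"ty":-3,"tz":0,"yaw":0},{"grip":1,"tx":-49,"ty":-3,"tz":0,"yaw":0},{"grip":1,"tx":0,"ty":0,"tz":0,"yaw":0}]' 20; python3 -m pendant '[{"grip":1,"tx":0,"ty":0,"tz":0,"yaw":-8.2},{"grip":1,"tx":0,"ty":0,"tz":0,"yaw":-8.2},{"grip":1,"tx":0,"ty":0,"tz":0,"yaw":-8.2},{"grip":1,"tx":0,"ty":0,"tz":0,"yaw":-8.2},{"grip":1,"tx":0,"ty":0,"tz":0,"yaw":-8.2},{"grip":1,"tx":0,"ty":0,"tz":0,"yaw":-8.2},{"grip":1,"tx":0,"ty":0,"tz":0,"yaw":-8.2},{"grip":1,"tx":0,"ty":0,"tz":0,"yaw":-8.2},{"grip":1,"tx":0,"ty":0,"tz":0,"yaw":-8.2},{"grip":1,"tx":0,"ty":0,"tz":0,"yaw":0},{"grip":1,"tx":0,"ty":0,"tz":0,"yaw":0}]'
python3 - <<'E'
from h import *
c=manip.calibration("wrist")
d=dict(c);d["world_from_camera"]=np.load("wc.npy");print("well",plane(d,(300,47),.066))
print(manip.sense()["tool_pos"],manip.sense()["tcp_rot"].round(3).tolist())
im=manip.get_image("wrist")[:,:,::-1]
cv2.imwrite("pics/w2.png",np.clip(255*(im/255.)**.6,0,255).astype('uint8'))
o=np.array([.613,.2846,.008]);a=-.2835;ax=np.array([-.5*np.cos(a),-.5*np.sin(a),.866])
print(proj(c,[o+t*ax for t in(0,.05,.095,.105,.13)]))
E
```

```text
time_s: 0.85
tool_pos: [0.5669, 0.3029, 0.2426]
tcp_rot: [[0.005, -1.0, -0.003], [-1.0, -0.005, -0.001], [0.001, 0.003, -1.0]]
wrist_force: [0.4, -0.7, -0.0]
finger_gap: 0.0857
grip_force: 0.0
time_s: 1.95
tool_pos: [0.5679, 0.2975, 0.245]
tcp_rot: [[0.959, -0.283, -0.0], [-0.283, -0.959, -0.0], [-0.0, 0.0, -1.0]]
wrist_force: [-0.5, 0.5, -0.1]
finger_gap: 0.0853
grip_force: 0.0
well [ 0.56366781 -0.12598722  0.066     ]
[0.56790347 0.29748418 0.24501664] [[0.959, -0.283, -0.0], [-0.283, -0.959, -0.0], [-0.0, 0.0, -1.0]]
[[316.77242191 128.69294163]
 [316.71493153 156.81741732]
 [316.65225234 187.48027742]
 [316.63658015 195.1471632 ]
 [316.59409048 215.93324571]]
```

View pics/w2.png

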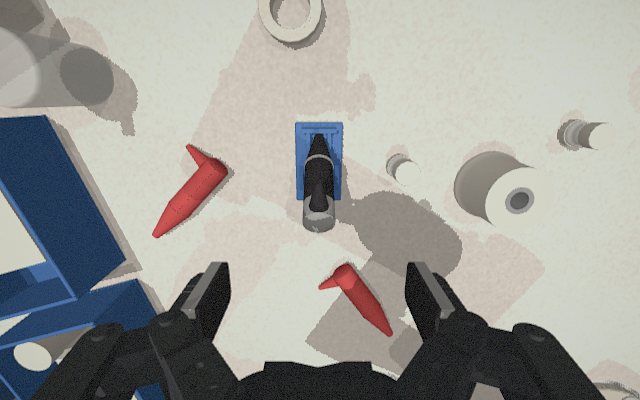

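The otoscope is centred between the fingers: its axis is at column 319 and the fingers' middle is at 318. The 105 mm ring at row 196 matches the model's 195. I'm descending 157 mm and gripping.

```bash
python3 -m pendant '[{"grip":1,"tx":0,"ty":0,"tz":40,"yaw":0},{"grip":1,"tx":0,"ty":0,"tz":40,"yaw":0},{"grip":1,"tx":0,"ty":0,"tz":30,"yaw":0},{"grip":1,"tx":0,"ty":0,"tz":20,"yaw":0},{"grip":1,"tx":0,"ty":0,"tz":15,"yaw":0},{"grip":1,"tx":0,"ty":0,"tz":12,"yaw":0},{"grip":1,"tx":0,"ty":0,"tz":0,"yaw":0},{"grip":1,"tx":0,"ty":0,"tz":0,"yaw":0}]' 20; python3 -m pendant '[{"grip":-1,"tx":0,"ty":0,"tz":0,"yaw":0},{"grip":-1,"tx":0,"ty":0,"tz":0,"yaw":0},{"grip":-1,"tx":0,"ty":0,"tz":0,"yaw":0},{"grip":-1,"tx":0,"ty":0,"tz":0,"yaw":0},{"grip":-1,"tx":0,"ty":0,"tz":0,"yaw":0},{"grip":-1,"tx":0,"ty":0,"tz":0,"yaw":0},{"grip":-1,"tx":0,"ty":0,"tz":0,"yaw":0},{"grip":-1,"tx":0,"ty":0,"tz":0,"yaw":0},{"grip":-1,"tx":0,"ty":0,"tz":0,"yaw":0},{"grip":-1,"tx":0,"ty":0,"tz":0,"yaw":0}]' 25
```

```text
time_s: 2.8
tool_pos: [0.5683, 0.2978, 0.0889]
tcp_rot: [[0.96, -0.28, 0.001], [-0.28, -0.96, 0.0], [0.001, -0.0, -1.0]]
wrist_force: [0.3, 0.9, 0.1]
finger_gap: 0.085
grip_force: 0.0
time_s: 3.8
tool_pos: [0.5681, 0.2977, 0.0886]
tcp_rot: [[0.96, -0.279, 0.0], [-0.279, -0.96, 0.0], [0.0, -0.0, -1.0]]
wrist_force: [-0.4, -0.4, 4.1]
finger_gap: 0.029
grip_force: 27.1
```

```bash
python3 -m pendant '[{"grip":-1,"tx":0,"ty":0,"tz":-8,"yaw":0},{"grip":-1,"tx":0,"ty":0,"tz":-15,"yaw":0},{"grip":-1,"tx":0,"ty":0,"tz":-25,"yaw":0},{"grip":-1,"tx":0,"ty":0,"tz":-30,"yaw":0},{"grip":-1,"tx":0,"ty":0,"tz":-30,"yaw":0},{"grip":-1,"tx":0,"ty":0,"tz":-22,"yaw":0},{"grip":-1,"tx":0,"ty":0,"tz":-10,"yaw":0},{"grip":-1,"tx":0,"ty":0,"tz":0,"yaw":0}]'; python3 -m pendant '[{"grip":-1,"tx":4,"ty":20,"tz":0,"yaw":0},{"grip":-1,"tx":7,"ty":40,"tz":0,"yaw":0},{"grip":-1,"tx":8,"ty":45,"tz":0,"yaw":0},{"grip":-1,"tx":8,"ty":45,"tz":0,"yaw":0},{"grip":-1,"tx":8,"ty":45,"tz":0,"yaw":0},{"grip":-1,"tx":8,"ty":45,"tz":0,"yaw":0},{"grip":-1,"tx":8,"ty":45,"tz":0,"yaw":0},{"grip":-1,"tx":8,"ty":45,"tz":0,"yaw":0},{"grip":-1,"tx":8,"ty":40,"tz":0,"yaw":0},{"grip":-1,"tx":5,"ty":26,"tz":0,"yaw":0},{"grip":-1,"tx":2,"ty":10,"tz":0,"yaw":0},{"grip":-1,"tx":0,"ty":0,"tz":0,"yaw":0}]'
python3 - <<'E'
from h import *
c=manip.calibration("wrist");s=manip.sense()
print(s["tool_pos"],s["tcp_rot"].round(3).tolist(),s["grip_force"],s["finger_gap"])
im=manip.get_image("wrist")[:,:,::-1]
cv2.imwrite("pics/w3.png",np.clip(255*(im/255.)**.6,0,255).astype('uint8'))
R=s["tcp_rot"];g=s["tool_pos"]-.005*R[:,2]
for deg in(30,20,10,0):
  b=np.radians(deg);ax=-np.sin(b)*R[:,0]+np.array([0,0,np.cos(b)])
  print(deg,proj(c,[g+(t-.097)*ax for t in(0,.05,.13)]).round().tolist())
print(proj(c,[[.566,-.1245,.066],[.5682,-.1231,.066],[.5637,-.126,.066]]))
E
```

```text
time_s: 4.6
tool_pos: [0.5682, 0.298, 0.2292]
tcp_rot: [[0.96, -0.279, 0.001], [-0.279, -0.96, 0.001], [0.001, -0.002, -1.0]]
wrist_force: [0.5, -0.6, -2.1]
finger_gap: 0.0291
grip_force: 26.5
time_s: 5.8
tool_pos: [0.5249, -0.1137, 0.2267]
tcp_rot: [[0.96, -0.281, -0.003], [-0.281, -0.96, 0.0], [-0.003, 0.0, -1.0]]
wrist_force: [-0.5, 0.6, -2.8]
finger_gap: 0.0292
grip_force: 26.5
[ 0.52490267 -0.11373098  0.22668594] [[0.96, -0.281, -0.003], [-0.281, -0.96, 0.0], [-0.003, 0.0, -1.0]] 26.46702316944679 0.029152864149391493
30 [[317.0, 149.0], [317.0, 205.0], [316.0, 357.0]]
20 [[317.0, 169.0], [317.0, 215.0], [316.0, 352.0]]
10 [[317.0, 189.0], [317.0, 226.0], [316.0, 343.0]]
0 [[317.0, 209.0], [317.0, 237.0], [316.0, 332.0]]
[[315.70190341 141.07502255]
 [313.60043077 139.21390037]
 [317.92741943 143.00209052]]
```

View pics/w3.png

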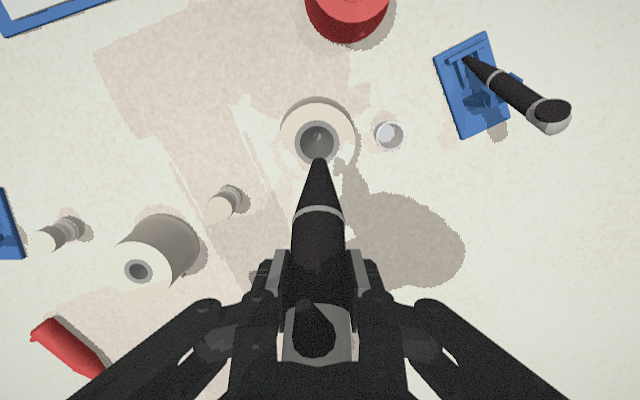

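The otoscope is held with its foot at about (319,162), and it has swung slightly towards upright. The wide well's mouth is centred at about (317,142) below and ahead of it. The slim instrument is untouched at (520,95). Now I'll work out the offset from foot to well.

```bash
python3 - <<'E'
from h import *
c=manip.calibration("wrist");s=manip.sense();R=s["tcp_rot"];p=s["tool_pos"]
w=plane(c,(317,142),.066);print("well",w,"rel tool mm",((w-p)@R*1e3).round(1))
for z in(.140,.143,.146):
  f=plane(c,(319,162),z);print("foot",f,((f-p)@R*1e3).round(1))
E
```

```text
well [ 0.56522914 -0.12438509  0.066     ] rel tool mm [ 42.   -0.  160.9]
foot [ 0.56110549 -0.12486525  0.14      ] [38.   1.6 86.9]
foot [ 0.56169883 -0.12502486  0.143     ] [38.6  1.6 83.9]
foot [ 0.56229216 -0.12518447  0.146     ] [39.2  1.6 80.9]
```

```bash
python3 -m pendant '[{"grip":-1,"tx":4,"ty":-1,"tz":10,"yaw":0},{"grip":-1,"tx":4,"ty":0,"tz":20,"yaw":0},{"grip":-1,"tx":0,"ty":0,"tz":20,"yaw":0},{"grip":-1,"tx":0,"ty":0,"tz":15,"yaw":0},{"grip":-1,"tx":0,"ty":0,"tz":10,"yaw":0},{"grip":-1,"tx":0,"ty":0,"tz":7,"yaw":0},{"grip":-1,"tx":0,"ty":0,"tz":5,"yaw":0},{"grip":-1,"tx":0,"ty":0,"tz":5,"yaw":0},{"grip":-1,"tx":0,"ty":0,"tz":3,"yaw":0},{"grip":-1,"tx":0,"ty":0,"tz":0,"yaw":0},{"grip":-1,"tx":0,"ty":0,"tz":0,"yaw":0}]' 20
python3 - <<'E'
from h import *
a=manip.get_image("wrist")[60:300,180:460,::-1];b=manip.get_image("side")[200:320,300:460,::-1]
f=lambda i,s:np.clip(255*(cv2.resize(i,s,interpolation=cv2.INTER_CUBIC)/255.)**.6,0,255).astype('uint8')
cv2.imwrite("pics/w4.png",np.hstack([f(a,(400,343)),f(b,(400,343))]))
E
```

```text
time_s: 6.95
tool_pos: [0.5339, -0.1142, 0.1336]
tcp_rot: [[0.96, -0.279, 0.001], [-0.279, -0.96, -0.0], [0.001, -0.0, -1.0]]
wrist_force: [0.4, 0.2, -2.3]
finger_gap: 0.0293
grip_force: 26.5
```

View pics/w4.png

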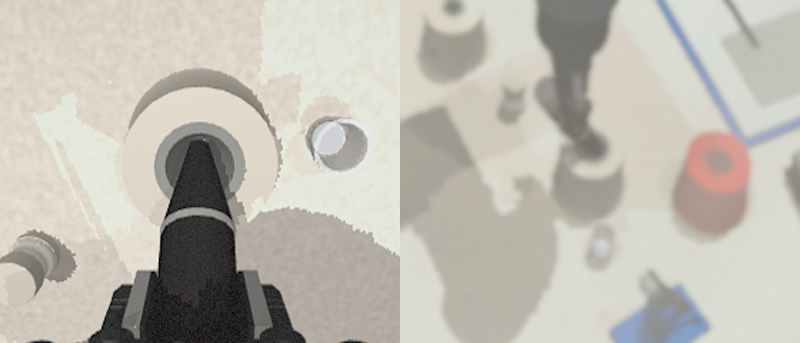

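The foot is inside the mouth and laterally centred (mouth at crop x 200, foot at 199), with no contact force. Now I'll pivot the handle upright against the wall along an arc.

```bash
python3 -m pendant '[{"grip":-1,"tx":2,"ty":0,"tz":0,"yaw":0},{"grip":-1,"tx":3,"ty":0,"tz":-1,"yaw":0},{"grip":-1,"tx":3,"ty":0,"tz":-1,"yaw":0},{"grip":-1,"tx":4,"ty":0,"tz":-1.2,"yaw":0},{"grip":-1,"tx":4,"ty":0,"tz":-1.2,"yaw":0},{"grip":-1,"tx":4,"ty":0,"tz":-1,"yaw":0},{"grip":-1,"tx":0,"ty":0,"tz":0,"yaw":0}]' 20
python3 -m pendant '[{"grip":-1,"tx":4,"ty":0,"tz":-0.8,"yaw":0},{"grip":-1,"tx":4,"ty":0,"tz":-0.6,"yaw":0},{"grip":-1,"tx":4,"ty":0,"tz":-0.6,"yaw":0},{"grip":-1,"tx":4,"ty":0,"tz":-0.4,"yaw":0},{"grip":-1,"tx":4,"ty":0,"tz":-0.2,"yaw":0},{"grip":-1,"tx":0,"ty":0,"tz":0,"yaw":0}]' 20
python3 - <<'E'
from h import *
a=manip.get_image("wrist")[:,:,::-1]
c=manip.calibration("wrist");s=manip.sense();R=s["tcp_rot"];g=s["tool_pos"]-.005*R[:,2]
w=np.array([.5652,-.1244,.066]);print("well rel",((w-s["tool_pos"])@R*1e3).round(1),proj(c,w))
for deg in(15,10,5,0,-5):
  b=np.radians(deg);ax=-np.sin(b)*R[:,0]+np.array([0,0,np.cos(b)])
  print(deg,proj(c,[g+(t-.097)*ax for t in(0.05,.13)]+[g-.047*ax+.015*R[:,0]]).round().tolist())
cv2.imwrite("pics/w5.png",np.clip(255*(a/255.)**.6,0,255).astype('uint8'))
E
```

```text
time_s: 7.75
tool_pos: [0.5524, -0.1202, 0.1391]
tcp_rot: [[0.96, -0.279, -0.002], [-0.279, -0.96, -0.001], [-0.002, 0.001, -1.0]]
wrist_force: [-4.9, 0.1, 2.7]
finger_gap: 0.029
grip_force: 26.7
time_s: 8.35
tool_pos: [0.5719, -0.1257, 0.1413]
tcp_rot: [[0.96, -0.279, -0.001], [-0.279, -0.96, -0.001], [-0.001, 0.001, -1.0]]
wrist_force: [-4.1, -0.5, 2.4]
finger_gap: 0.0292
grip_force: 28.3
well rel [-6.7  0.6 75.3] [[317.49515951 226.13670254]]
15 [[316.0, 220.0], [316.0, 348.0], [316.0, 196.0]]
10 [[316.0, 226.0], [316.0, 343.0], [316.0, 202.0]]
5 [[316.0, 232.0], [316.0, 338.0], [316.0, 209.0]]
0 [[316.0, 238.0], [316.0, 332.0], [316.0, 215.0]]
-5 [[316.0, 244.0], [316.0, 325.0], [316.0, 221.0]]
```

View pics/w5.png

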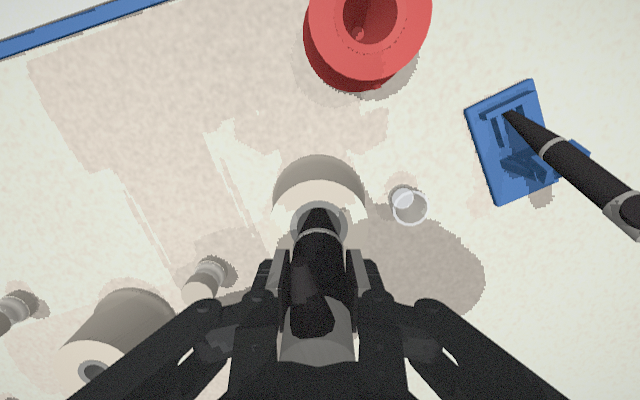

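The handle is now about upright over the well. The tool is 6.7 mm past the axis, with the foot against the wall about 17 mm deep. I'm centring it and lowering.

```bash
python3 -m pendant '[{"grip":-1,"tx":-3,"ty":0,"tz":1,"yaw":0},{"grip":-1,"tx":-3,"ty":0,"tz":2,"yaw":0},{"grip":-1,"tx":-0.5,"ty":0,"tz":4,"yaw":0},{"grip":-1,"tx":0,"ty":0,"tz":4,"yaw":0},{"grip":-1,"tx":0,"ty":0,"tz":4,"yaw":0},{"grip":-1,"tx":0,"ty":0,"tz":4,"yaw":0},{"grip":-1,"tx":0,"ty":0,"tz":0,"yaw":0}]' 20
python3 -m pendant '[{"grip":-1,"tx":0,"ty":0,"tz":3,"yaw":0},{"grip":-1,"tx":0,"ty":0,"tz":3,"yaw":0},{"grip":-1,"tx":0,"ty":0,"tz":3,"yaw":0},{"grip":-1,"tx":0,"ty":0,"tz":3,"yaw":0},{"grip":-1,"tx":0,"ty":0,"tz":0,"yaw":0}]' 20
```

```text
time_s: 9.1
tool_pos: [0.5656, -0.1234, 0.1214]
tcp_rot: [[0.96, -0.279, -0.001], [-0.279, -0.96, 0.0], [-0.001, 0.0, -1.0]]
wrist_force: [0.2, -0.6, -1.5]
finger_gap: 0.0291
grip_force: 27.5
time_s: 9.6
tool_pos: [0.5666, -0.1242, 0.1117]
tcp_rot: [[0.96, -0.278, 0.002], [-0.278, -0.96, -0.002], [0.002, 0.001, -1.0]]
wrist_force: [-1.3, -0.8, 5.1]
finger_gap: 0.029
grip_force: 28.7
```

```bash
python3 -m pendant '[{"grip":-1,"tx":0,"ty":0,"tz":2,"yaw":0},{"grip":-1,"tx":0,"ty":0,"tz":2,"yaw":0},{"grip":-1,"tx":0,"ty":0,"tz":0,"yaw":0}]' 20
python3 -m pendant '[{"grip":-1,"tx":0,"ty":0,"tz":2,"yaw":0},{"grip":-1,"tx":0,"ty":0,"tz":2,"yaw":0},{"grip":-1,"tx":0,"ty":0,"tz":0,"yaw":0}]' 20
python3 - <<'E'
from h import *
f=lambda i,s:np.clip(255*(cv2.resize(i,s,interpolation=cv2.INTER_CUBIC)/255.)**.6,0,255).astype('uint8')
a=manip.get_image("wrist")[150:400,180:460,::-1];b=manip.get_image("side")[200:290,320:440,::-1]
cv2.imwrite("pics/w6.png",np.hstack([f(a,(400,357)),f(b,(400,357))]))
E
```

```text
time_s: 9.9
tool_pos: [0.5682, -0.1247, 0.1097]
tcp_rot: [[0.961, -0.278, 0.006], [-0.278, -0.961, -0.003], [0.007, 0.001, -1.0]]
wrist_force: [-0.7, -1.6, 11.0]
finger_gap: 0.0291
grip_force: 29.5
time_s: 10.2
tool_pos: [0.5698, -0.1253, 0.1073]
tcp_rot: [[0.961, -0.277, 0.01], [-0.277, -0.961, -0.004], [0.011, 0.001, -1.0]]
wrist_force: [0.8, -3.8, 16.5]
finger_gap: 0.0294
grip_force: 30.4
```

View pics/w6.png

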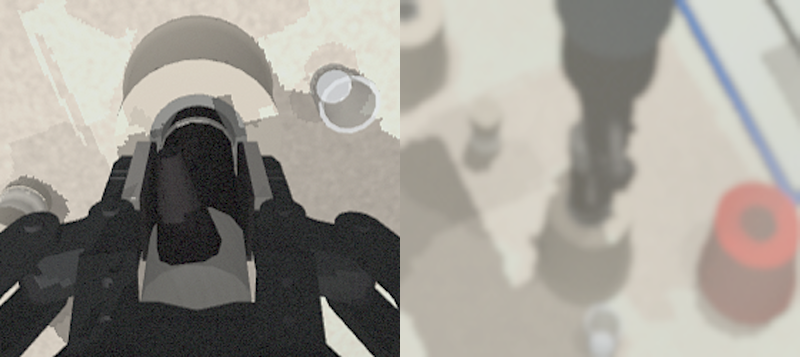

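Nearly home: the ring is just above the mouth, but the tool has crept about 5 mm along +x and the force is rising, so the handle is tilted slightly forward and binding. I'll ease it back before pressing further.

```bash
python3 -m pendant '[{"grip":-1,"tx":-3,"ty":0,"tz":0,"yaw":0},{"grip":-1,"tx":-3,"ty":0,"tz":0,"yaw":0},{"grip":-1,"tx":0,"ty":0,"tz":0,"yaw":0},{"grip":-1,"tx":0,"ty":0,"tz":0,"yaw":0}]' 20
python3 -m pendant '[{"grip":-1,"tx":-2,"ty":0,"tz":1,"yaw":0},{"grip":-1,"tx":-1,"ty":0,"tz":1,"yaw":0},{"grip":-1,"tx":0,"ty":0,"tz":0,"yaw":0},{"grip":-1,"tx":0,"ty":0,"tz":0,"yaw":0}]' 20
python3 -c "
from h import *
print(manip.sense()['moment'])"
```

```text
time_s: 10.7
tool_pos: [0.5689, -0.1249, 0.1076]
tcp_rot: [[0.961, -0.277, 0.02], [-0.277, -0.961, -0.007], [0.021, 0.001, -1.0]]
wrist_force: [16.6, -11.5, 2.5]
finger_gap: 0.0294
grip_force: 29.3
time_s: 11.1
tool_pos: [0.5687, -0.1248, 0.1076]
tcp_rot: [[0.961, -0.276, 0.026], [-0.276, -0.961, -0.008], [0.027, 0.001, -1.0]]
wrist_force: [20.8, -13.6, 5.9]
finger_gap: 0.0291
grip_force: 29.8
[-4.59826302 -6.47416813 -0.01814708]
```

The handle now resists sideways and the height no longer changes, so it is seated. I'll relax the load, release and look.

```bash
python3 -m pendant '[{"grip":-1,"tx":4,"ty":0,"tz":-1,"yaw":0},{"grip":-1,"tx":4,"ty":0,"tz":-2,"yaw":0},{"grip":-1,"tx":0,"ty":0,"tz":-1,"yaw":0},{"grip":-1,"tx":0,"ty":0,"tz":0,"yaw":0}]' 20
python3 -m pendant '[{"grip":-0.2,"tx":0,"ty":0,"tz":0,"yaw":0},{"grip":0,"tx":0,"ty":0,"tz":0,"yaw":0},{"grip":0.5,"tx":0,"ty":0,"tz":0,"yaw":0},{"grip":1,"tx":0,"ty":0,"tz":0,"yaw":0},{"grip":1,"tx":0,"ty":0,"tz":0,"yaw":0},{"grip":1,"tx":0,"ty":0,"tz":0,"yaw":0},{"grip":1,"tx":0,"ty":0,"tz":0,"yaw":0}]'
python3 -m pendant '[{"grip":1,"tx":0,"ty":0,"tz":-10,"yaw":0},{"grip":1,"tx":0,"ty":0,"tz":-25,"yaw":0},{"grip":1,"tx":0,"ty":0,"tz":-40,"yaw":0},{"grip":1,"tx":0,"ty":0,"tz":-40,"yaw":0},{"grip":1,"tx":-30,"ty":0,"tz":-30,"yaw":0},{"grip":1,"tx":-40,"ty":0,"tz":0,"yaw":0},{"grip":1,"tx":-40,"ty":0,"tz":0,"yaw":0},{"grip":1,"tx":0,"ty":0,"tz":0,"yaw":0},{"grip":1,"tx":0,"ty":0,"tz":0,"yaw":0}]'
python3 - <<'E'
from h import *
f=lambda i,s:np.clip(255*(cv2.resize(i,s,interpolation=cv2.INTER_CUBIC)/255.)**.6,0,255).astype('uint8')
b=manip.get_image("scene");cv2.imwrite("pics/s2full.png",b[:,:,::-1]);b=b[165:265,150:280,::-1];c=manip.calibration("wrist");a=manip.get_image("wrist")[:,:,::-1]
cv2.imwrite("pics/w7.png",np.hstack([f(a,(480,300)),f(b,(320,300))]))
d=manip.calibration("scene")
for w in([.5652,-.1244],[.5685,-.1248]):
  P=[[*w,.011+t] for t in(.055,.105,.13)];print(proj(c,P).round().tolist(),((proj(d,P)-[150,165])*[320/130,3]).round().tolist())
E
```

```text
time_s: 11.5
tool_pos: [0.5694, -0.1252, 0.1075]
tcp_rot: [[0.961, -0.278, 0.01], [-0.278, -0.961, -0.004], [0.011, 0.001, -1.0]]
wrist_force: [6.9, -6.4, 3.7]
finger_gap: 0.0289
grip_force: 29.1
time_s: 12.2
tool_pos: [0.5649, -0.1231, 0.1042]
tcp_rot: [[0.96, -0.279, -0.0], [-0.279, -0.96, 0.0], [-0.0, 0.0, -1.0]]
wrist_force: [-0.3, -0.0, 0.7]
finger_gap: 0.0854
grip_force: 0.0
time_s: 13.1
tool_pos: [0.459, -0.0924, 0.2507]
tcp_rot: [[0.961, -0.278, 0.003], [-0.278, -0.961, -0.0], [0.002, -0.001, -1.0]]
wrist_force: [0.4, 0.1, 0.6]
finger_gap: 0.0855
grip_force: 0.0
[[319.0, 66.0], [319.0, 59.0], [319.0, 55.0]] [[219.0, 158.0], [213.0, 126.0], [210.0, 110.0]]
[[318.0, 62.0], [318.0, 55.0], [318.0, 50.0]] [[219.0, 161.0], [213.0, 129.0], [210.0, 113.0]]
```

View pics/w7.png

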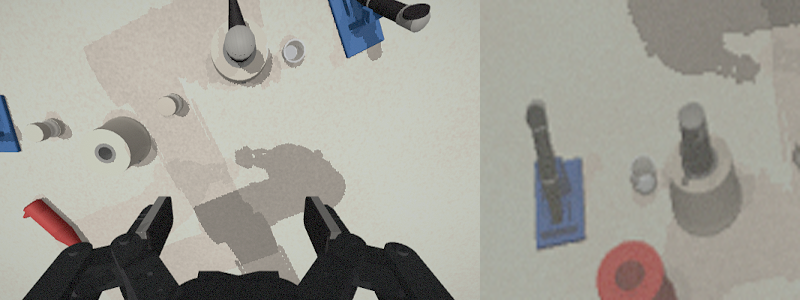

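```bash
python3 - <<'E'
from h import *
b=cv2.imread("pics/s2full.png")[190:250,205:275]
i=np.clip(255*(cv2.resize(b,None,fx=9,fy=9,interpolation=cv2.INTER_CUBIC)/255.)**.5,0,255).astype('uint8')
d=manip.calibration("scene")
q=lambda P:((proj(d,P)-[205,190])*9+4).round().astype(int)
for w,col in(([.567,-.1246],(0,255,0)),):
  for z in(.011+.13,.011+.105,.066+.004):
    t=np.linspace(0,6.3,60);cv2.polylines(i,[q(np.c_[w[0]+.015*np.cos(t),w[1]+.015*np.sin(t),0*t+z])],1,col)
  t=np.linspace(0,6.3,60);cv2.polylines(i,[q(np.c_[w[0]+.042*np.cos(t),w[1]+.042*np.sin(t),0*t+.066])],1,(0,0,255))
cv2.imwrite("pics/s3.png",i)
E
```

```text
(no output)
```

View pics/s3.png

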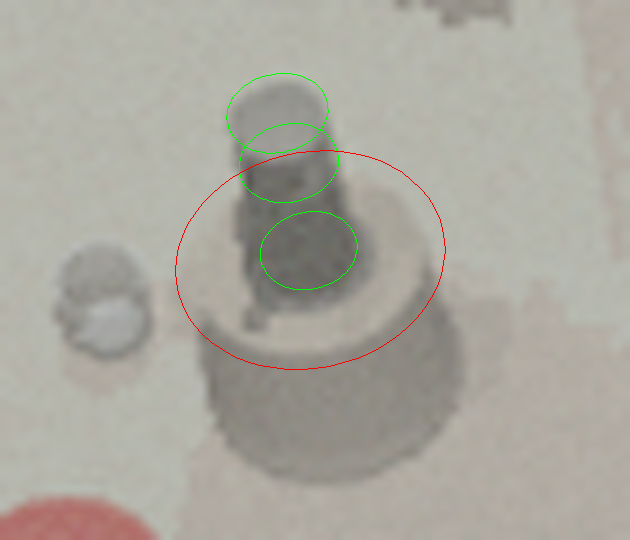

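In the zoomed scene crop, the model of a fully home otoscope overlays the head at (280,115) to within about 1 px. It stands upright and seated in the wide well, the slim instrument is still in its rest, and the gripper is clear.

```bash
python3 -c "
from station import manip
print(manip.finish_job())"
```

```text
the job is handed in; nothing more can be done
None
```

The otoscope was lowered into the wide well, released standing upright and, by camera, fully home. The slim instrument is still in its rest, and the job is handed in, though the hand-in returned no verdict.

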